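# Clear the spring-jaw specimen holder and hold it open for loading

### The job

The next fossil is wider than the last one: take the wooden saddle block out of the bed of the spring-jaw specimen holder and put it back in its own pocket of the block rack, the one with the same two dots, standing upright and fully down. Then pull the holder's pull bar out against its springs until the pointer on the jaw stands in the notch of the index rider, and hold it there so that a colleague can load the fossil: finish with the gripper still holding the bar at the mark, do not let go. Leave the fossil, the brush, the blower, the jar and the other blocks where they are.

Things in the scene. Friction and masses are not known exactly. Their poses are not given: they have to be found in the camera images.
- holder: Spring-jaw specimen holder, fixed. Origin at table height; x runs from the pull bar end (-x) to the fixed jaw (+x), z up. Aluminium base 12 mm thick (x -105 to +150, y -75 to +65 mm). Grey fixed jaw, cork face at x = +112 mm, top 72 mm up. Grey end block at x -100 to -78 mm, 100 mm wide, top 72 mm up. Bed between the closed jaws: x +50 to +112 mm, floor 12 mm up.
- jaw: Moving jaw, draw rods and pull bar: one sliding piece, axes and closed origin as the holder's. Grey jaw 100 mm wide, top 73 mm up, cork face. Two 10 mm rods, 68 mm apart, run through the end block to the bar. Starts closed; pulled along the holder's -x it opens, straight, 60 mm at most. Springs push it shut: 6 N closed, 1.5 N more per 10 mm; let go, it shuts.
- pull_bar (a point): Middle of the pull bar: level round steel bar, 14 mm thick, 90 mm long, along the holder's y, 45 mm above the table, clear below. It joins the two rods, with 58 mm free between them; closed, its middle is 55 mm outside the end block's outer face, so a finger fits behind it from above. Moves with the jaw; axes as the holder's.
- pointer (a point): Tip of the thin dark pointer (3 mm wide) on the moving jaw's -y side, 26 mm above the table, over the steel scale strip. Moves with the jaw; axes as the holder's.
- index_notch (a point): The mark: middle of the notch of the index rider, a small dark steel saddle (30 mm long, top 21 mm up, brass thumb screw) clamped fast on the holder's -y edge; two prongs 12 mm apart form the notch. Pulling the bar 25 to 50 mm (it varies) brings the pointer over the notch: there, the pointer's x in this point's axes is 0. Axes as the holder's.
- block_two: The saddle block to put away: plain light wood, 28 mm (x) by 36 mm (y) by 55 mm high, groove along x in its top (18 mm wide, 10 mm deep), two dark dots on a ridge; about 45 g. Origin at the centre of its underside, z up. It starts standing loose on the holder's bed between the jaws, its x within 0.25 rad of the holder's x.
- rack: Plywood block rack, fixed, 193 mm (x) by 70 mm, rim 28 mm above the table. Origin at table height. Four pockets in a row along x, centred on y = 0, 41 mm across (y), 20 mm deep, floor 8 mm up; from -x to +x 25, 33, 41, 49 mm long, 9 mm walls between. Paper labels with one to four dots on the rim at the -y side. Pockets one and three hold their blocks, two and four are empty.
- slot_two (a point): Centre of the floor of the two-dot pocket (33 x 41 mm, 20 mm deep), the block's own place; axes as the rack's. The block stands here with its 28 mm side along the rack's x, either way round, its top 35 mm above the rim.
- block_one: Stored one-dot saddle block, 20 x 36 x 55 mm, in its pocket; leave it. Origin at the centre of its underside.
- block_three: Stored three-dot saddle block, 36 x 36 x 55 mm, in its pocket; leave it. Origin at the centre of its underside.
- fossil: Brown rock with a fossil, about 135 x 100 x 75 mm, lying beyond the holder; leave it. Origin at its underside.
- brush: Brush with a wooden handle, 190 mm, lying on the table; leave it.
- blower: Black rubber air blower standing on the table, 58 mm thick, 105 mm high; leave it. Origin at the centre of its underside.
- jar: Small lidded jar, 56 mm across, 70 mm high; leave it. Origin at the centre of its underside.
Not all that is in view belongs to the job. Several things look just like the rack: the one meant starts farthest from the robot's base.

How it is judged:
By the outcome, as a careful person would: the job done as asked, in the order asked, and still so for the second after the job is handed in, while the arm keeps its last pose, push and grip.
It also fails if it takes over 54 s, if anything falls off the work surface, if the arm or the gripper's body presses on something with over 40 N, if the wrist force passes 120 N, or if a joint passes its speed limit or range.

### The arm

A 6-joint arm with a two-finger parallel gripper is mounted at the origin on the work surface. World frame = base frame: x ahead of the robot, y to its left, z up, the work surface at z = 0. Lengths are in m, angles in rad, forces in N, time in s.
With the tool pointing down it reaches from about 0.25 to 0.85 m from the base axis. Payload 12.5 kg.
Tool frame: the origin (TCP) lies midway between the tips of the shut fingers; the grasp point (between the pads) lies 19 mm behind it; z points along the fingers, y is the line along which they close (so a half turn about z gives the same grasp; the last joint's range is limited). The gripper opens to 93 mm and grips with 3 to 60 N. Pads are 15 mm wide; open, the fingers measure 128 mm over their backs; the gripper's body (75 mm by 188 mm) begins 65 mm behind the grasp point.
Start: joints at [1.058, 0.351, 1.652, -0, 1.139, -0.085], TCP at [0.228, 0.5, 0.219] pointing down, gripper open.
Joint ranges: [-2.75, 2.75], [-0.79, 2.1], [0.01, 2.65], [-1.57, 4.71], [0.07, 3.14], [-2.87, 2.87]. Speed limits (rad/s): [2.22, 2.22, 2.79, 3.14, 3.14, 3.14].

### API

Orientations are given as a rotation vector (axis times angle).
In Python, from cell import get_state, grab_frame, calibration, sign_off gives the robot as it stands.
- The arm moves only by the shell command python3 -m pendant 'ROWS' [FORCE]. ROWS is JSON, a list of rows, each an object of numbers: "rx", "ry", "rz": the turn, a rotation vector about the tool's x, y, z in rad; "dx", "dy", "dz": the shift along the tool's x, y, z in m; "gripper": the opening, from 0 (shut) to 1 (fully open). A call has 1 to 8 rows; each row is the pose to reach, as a shift and turn from the pose commanded when the call began, along the tool's axes at that moment; what a row does not reach only later rows make up. A row lasts 1/8 s, in which the tool goes at most 62.5 mm and 10.7 degrees, less where a joint would pass 70% of its speed; a pose out of reach is approached as far as the arm can. A call with a gripper value outside its range is refused whole. The fingers move at their own pace and stop on an object; FORCE is the grip in N (left out, the last holds). Time passes only in rows, so rows that repeat a pose let the fingers close. It gives the time, the measured TCP pose, the force, the opening and the grip force at its end, in the units of the state.
- get_state(): the state, without advancing time (a new reading comes with each control period).
- grab_frame(name): name is "side" or "top" or "wrist"; returns the picture (384x512x3 uint8, blue, green, red); there is no depth.
- calibration(name): a dict with "fx", "fy", "cx", "cy" (pixels), "pose" (4x4, takes a point from camera to world coordinates); the wrist camera has in their place "tool_from_camera" (4x4, takes a point from camera to tool coordinates, whose origin is the TCP and whose axes are the flange's). Camera axes: x right, y up, looking along -z (the intrinsics and any distortion apply to the point x, -y, -z); pixel columns grow to the right and rows downward; lengths in m; the calibration is good to about 2 mm. The wrist camera is an equidistant fisheye: a pixel r from the principal point sees the ray r / f radians off the axis. A picture is of the moment at which its call begins: read the wrist's pose just before it. calibration takes no time and is no camera call.
- sign_off(): hands the job in; it is judged then, once.
The state is a dict: "t": time; "joint_pos": joint angles; "dq": joint speeds; "tau": joint torques, N m; "tcp_pos": TCP position; "ee_rot": TCP orientation; "ft_force": force on the tool from outside, world axes, zero at the start; "moment": the same for the moment, N m; "gripper_width": opening from 0.0 (shut) to 1.0 (fully open); "finger_force": force on a finger pad.
Only numpy, scipy, OpenCV 4.12 (cv2) and the standard library are available. Lean on these libraries where they do the work, as an engineer would, in place of code of your own. Each camera call takes 0.05 s, during which the arm holds its last target. There are 200 camera calls.

## Working session

There is one attempt and no reset: what is moved stays moved. The work goes in short steps, Python scripts to look and compute and a shell command to move; the robot and the scene stay as the last step left them, time stands still between calls to the robot, and variables do not carry over. Pictures are saved under pics/ and viewed, at most 10 in all, crops included, and the job is handed in when it is done.

```bash
mkdir -p pics
cat > h.py <<'E'
import numpy as np, cv2
from cell import get_state, grab_frame, calibration
from scipy.spatial.transform import Rotation as R
def save(name,fn):
    s=get_state(); im=grab_frame(name); cv2.imwrite('pics/'+fn,im); return s,im
def ray(name,u,v,s=None):
    c=calibration(name); x=(u-c['cx'])/c['fx']; y=(v-c['cy'])/c['fy']
    if name=='wrist':
        r=np.hypot(x,y); d=np.array([x/r*np.sin(r),y/r*np.sin(r),np.cos(r)]) if r>0 else np.array([0,0,1.])
        T=np.eye(4);T[:3,:3]=R.from_rotvec(s['ee_rot']).as_matrix();T[:3,3]=s['tcp_pos'];P=T@np.array(c['tool_from_camera'])
    else: d=np.array([x,y,1.]); P=np.array(c['pose'])
    d=d*[1,-1,-1]
    return P[:3,3],P[:3,:3]@d
def onz(name,u,v,z,s=None):
    o,d=ray(name,u,v,s); return o+d*(z-o[2])/d[2]
E
python3 - <<'E'
from h import *
s,a=save('top','top0.png'); _,b=save('side','side0.png'); 
for n in('top','side','wrist'): 
    c=calibration(n); print(n,{k:(np.round(v,3).tolist()) for k,v in c.items()})
s,w=save('wrist','w0.png'); print(s)
E
```

```text
top {'fx': 388.007, 'fy': 388.007, 'cx': 257.02, 'cy': 190.59, 'pose': [[-0.009, 0.984, -0.18, 0.269], [-1.0, -0.007, 0.013, -0.037], [0.011, 0.18, 0.984, 1.156], [0.0, 0.0, 0.0, 1.0]]}
side {'fx': 351.511, 'fy': 351.511, 'cx': 253.533, 'cy': 185.924, 'pose': [[-0.999, 0.04, -0.035, 0.439], [-0.053, -0.738, 0.672, 0.732], [0.001, 0.673, 0.739, 0.884], [0.0, 0.0, 0.0, 1.0]]}
wrist {'fx': 297.319, 'fy': 297.319, 'cx': 258.385, 'cy': 193.56, 'tool_from_camera': [[-0.0, 0.965, 0.264, 0.073], [1.0, 0.0, -0.001, -0.0], [-0.001, 0.264, -0.965, -0.166], [0.0, 0.0, 0.0, 1.0]]}
{'t': 0.1, 'joint_pos': array([ 1.05840031e+00,  3.51179479e-01,  1.65233620e+00, -2.75542087e-05,
        1.13906790e+00, -8.46008540e-02]), 'dq': array([-0.00027301, -0.00172205, -0.00100875,  0.00078892,  0.00013238,
        0.0009281 ]), 'tau': array([ 2.91311619e-05, -4.98027098e+01, -2.85708028e+01,  7.00658932e-02,
        2.38913839e-02, -8.39440645e-06]), 'tcp_pos': array([0.22801633, 0.50018826, 0.21816591]), 'ee_rot': array([-6.66792121e-01, -3.06974098e+00,  1.49914858e-03]), 'ft_force': array([0.35522413, 0.2906986 , 0.44706209]), 'moment': array([0.02321567, 0.01497919, 0.03732079]), 'finger_force': 0.0, 'gripper_width': 0.9988166896712626}
```

View pics/top0.png

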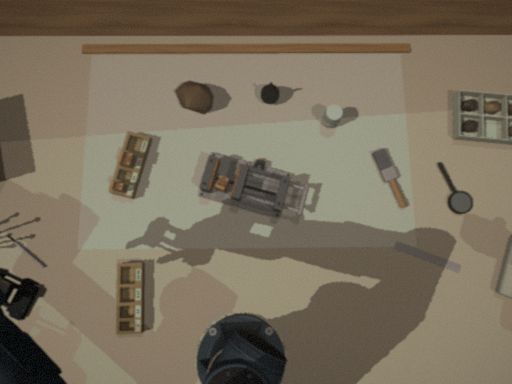

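View pics/side0.png

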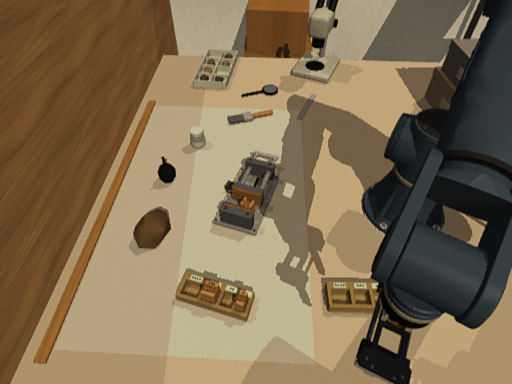

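The top view shows the far rack at about (130,165), and the holder at about (255,187) with its pull bar at the right (300,195). The side view shows the far rack at (215,295) and the block between the jaws at (243,190). I'll compute coarse positions and zoom in.

Run:
```python
from h import *
for n,u,v,z in [('top',130,165,.028),('top',150,137,.028),('top',133,132,.028),('top',111,194,.028),('top',131,199,.028),('top',303,197,.045),('top',222,180,.055),('top',130,298,.028)]: print(u,v,np.round(onz(n,u,v,z),3))
im=cv2.imread('pics/top0.png')[122:222,98:318]; cv2.imwrite('pics/c0.png',cv2.resize(im,None,fx=3.6,fy=3.6,interpolation=cv2.INTER_CUBIC))
print(R.from_rotvec(get_state()['ee_rot']).as_matrix().round(3))
```

```text
130 165 [0.555 0.327 0.028]
150 137 [0.642 0.271 0.028]
133 132 [0.658 0.323 0.028]
111 194 [0.468 0.378 0.028]
131 199 [0.453 0.319 0.028]
303 197 [ 0.452 -0.185  0.045]
222 180 [0.502 0.05  0.055]
130 298 [0.172 0.308 0.028]
[[-0.91   0.415 -0.   ]
 [ 0.415  0.91  -0.001]
 [ 0.    -0.001 -1.   ]]
```

View pics/c0.png

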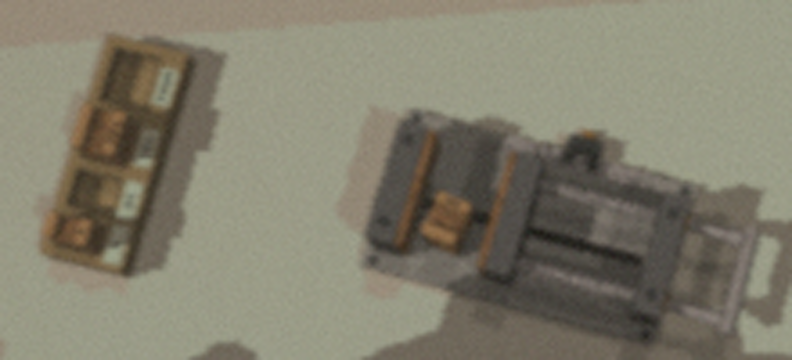

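The zoomed view shows the rack's two-dot pocket (second from the bottom) empty at crop (95,190). The block is at crop (448,218), the rider at (580,150) and the bar at (745,270). Next I'll move the wrist camera over the holder.

```bash
cat >> h.py <<'E'
def go(x,y,z,a=None,s=None):
    "tool-frame shift/turn to reach world xyz, tool y axis at angle a, pointing down"
    s=s or get_state(); M=R.from_rotvec(s['ee_rot']).as_matrix()
    d=M.T@(np.array([x,y,z])-s['tcp_pos'])
    if a is None: a=np.arctan2(M[1,1],M[0,1])
    N=np.array([[-np.sin(a),np.cos(a),0],[np.cos(a),np.sin(a),0],[0,0,-1]]).T
    print('d',d.round(4),'r',R.from_matrix(M.T@N).as_rotvec().round(4),'a',round(a,4))
E
python3 -c "
from h import *
go(.46,-.06,.27,-.21)"
```

```text
d [-0.4435 -0.4135 -0.0514] r [-7.000e-04  5.000e-04  1.353e+00] a -0.21
```

```bash
python3 -m pendant '[{"dx":-0.444,"dy":-0.414,"dz":-0.05,"rz":1.35},{"dx":-0.444,"dy":-0.414,"dz":-0.05,"rz":1.35},{"dx":-0.444,"dy":-0.414,"dz":-0.05,"rz":1.35},{"dx":-0.444,"dy":-0.414,"dz":-0.05,"rz":1.35},{"dx":-0.444,"dy":-0.414,"dz":-0.05,"rz":1.35},{"dx":-0.444,"dy":-0.414,"dz":-0.05,"rz":1.35},{"dx":-0.444,"dy":-0.414,"dz":-0.05,"rz":1.35},{"dx":-0.444,"dy":-0.414,"dz":-0.05,"rz":1.35}]'
python3 -c "
from h import *
go(.46,-.06,.27,-.21)"
```

```text
d [-0.4435 -0.4135 -0.0514] r [-7.000e-04  5.000e-04  1.353e+00] a -0.21validation failed for argument at $[0]...
```

```bash
python3 -m pendant --help | head -40; python3 -m pendant '[{"dx":-0.05,"dy":-0.03,"dz":0.0,"rx":0,"ry":0,"rz":0.15,"gripper":1}]'
```

```text
t: 0.28
tcp_pos: [0.2605, 0.4532, 0.2182]
ee_rot: [-0.894, -3.012, -0.0]
ft_force: [1.2, -0.4, 0.7]
gripper_width: 1.0
finger_force: 0.0invalid input: not JSON, or not a number
```

```bash
python3 -m pendant '[{"dx":-0.05,"dy":-0.05,"dz":0,"rx":0,"ry":0,"rz":0.15,"gripper":1},{"dx":-0.39,"dy":-0.38,"dz":-0.05,"rx":0,"ry":0,"rz":1.2,"gripper":1},{"dx":-0.39,"dy":-0.38,"dz":-0.05,"rx":0,"ry":0,"rz":1.2,"gripper":1},{"dx":-0.39,"dy":-0.38,"dz":-0.05,"rx":0,"ry":0,"rz":1.2,"gripper":1},{"dx":-0.39,"dy":-0.38,"dz":-0.05,"rx":0,"ry":0,"rz":1.2,"gripper":1},{"dx":-0.39,"dy":-0.38,"dz":-0.05,"rx":0,"ry":0,"rz":1.2,"gripper":1},{"dx":-0.39,"dy":-0.38,"dz":-0.05,"rx":0,"ry":0,"rz":1.2,"gripper":1},{"dx":-0.39,"dy":-0.38,"dz":-0.05,"rx":0,"ry":0,"rz":1.2,"gripper":1}]'
python3 -c "
from h import *
go(.46,-.06,.27,-.21)"
```

```text
t: 1.27
tcp_pos: [0.37, -0.0353, 0.2642]
ee_rot: [2.44, 1.978, 0.001]
ft_force: [0.4, 0.8, -0.0]
gripper_width: 1.0
finger_force: 0.0
d [-0.0055  0.0932 -0.0057] r [ 0.0007 -0.0001  0.0012] a -0.21
```

```bash
python3 -m pendant '[{"dx":-0.005,"dy":0.06,"dz":-0.005,"rx":0,"ry":0,"rz":0,"gripper":1},{"dx":-0.005,"dy":0.095,"dz":-0.005,"rx":0,"ry":0,"rz":0,"gripper":1},{"dx":-0.005,"dy":0.095,"dz":-0.005,"rx":0,"ry":0,"rz":0,"gripper":1},{"dx":-0.005,"dy":0.095,"dz":-0.005,"rx":0,"ry":0,"rz":0,"gripper":1}]'
python3 -c "
from h import *
s,w=save('wrist','w1.png'); import json
json.dump({k:np.array(s[k]).tolist() for k in('tcp_pos','ee_rot')},open('s1.json','w'))
cv2.imwrite('pics/w1b.png',cv2.resize(w,None,fx=1.5,fy=1.5,interpolation=cv2.INTER_CUBIC))"
```

```text
t: 1.78
tcp_pos: [0.4611, -0.0573, 0.2684]
ee_rot: [-2.438, -1.98, 0.001]
ft_force: [-0.1, 0.2, 0.5]
gripper_width: 1.003
finger_force: 0.0
```

View pics/w1b.png

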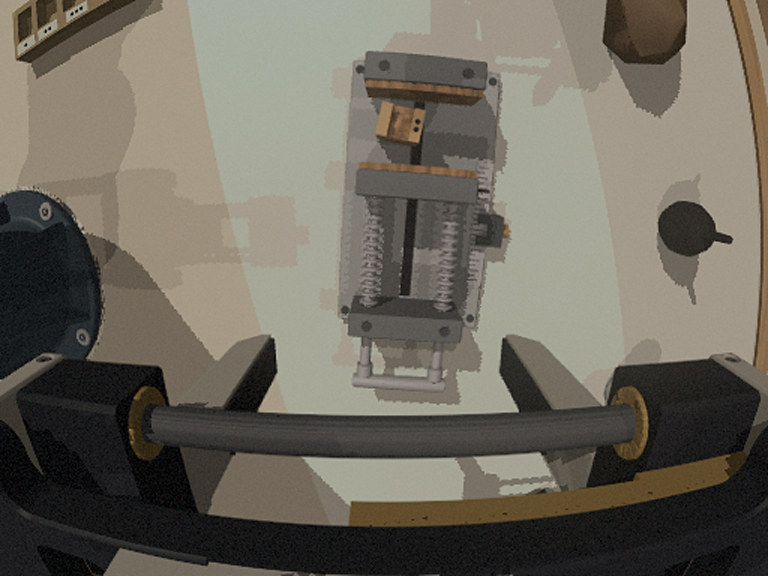

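The wrist view (1.5x) shows the bar at (355,382)-(443,386), the end block front at about y 330, the rider at (490,231), and the block top at about (400,120) with its dots on the right. I'll zoom in on the block and jaws and compute points.

```bash
python3 -c "
from h import *
import json
s=json.load(open('s1.json'))
for n,u,v,z in [('barL',355,382,.045),('barR',443,386,.045),('fjL',367,52,.072),('fjR',488,66,.072),('mjL',356,195,.073),('mjR',476,193,.073),('mjtl',358,170,.073),('mjtr',478,176,.073),('ebL',350,322,.072),('ebR',462,342,.072),('baseTL',354,60,.012),('baseTR',500,74,.012),('baseBL',338,318,.012),('baseBR',478,326,.012),('rider',490,231,.021)]: print(n,onz('wrist',u/1.5,v/1.5,z,s).round(4))
w=cv2.imread('pics/w1.png')[25:145,225:345]; cv2.imwrite('pics/c1.png',cv2.resize(w,None,fx=5,fy=5,interpolation=cv2.INTER_CUBIC))"
```

```text
barL [ 0.4041 -0.1744  0.045 ]
barR [ 0.4875 -0.1968  0.045 ]
fjL [0.4804 0.1149 0.072 ]
fjR [0.5748 0.0858 0.072 ]
mjL [0.4472 0.0006 0.073 ]
mjR [ 0.5433 -0.017   0.073 ]
mjtl [0.4531 0.0201 0.073 ]
mjtr [ 0.5475 -0.0035  0.073 ]
ebL [ 0.4182 -0.1041  0.072 ]
ebR [ 0.5104 -0.1427  0.072 ]
baseTL [0.4675 0.1265 0.012 ]
baseTR [0.6011 0.0882 0.012 ]
baseBL [ 0.3977 -0.117   0.012 ]
baseBR [ 0.5349 -0.1548  0.012 ]
rider [ 0.56   -0.0594  0.021 ]
```

View pics/c1.png

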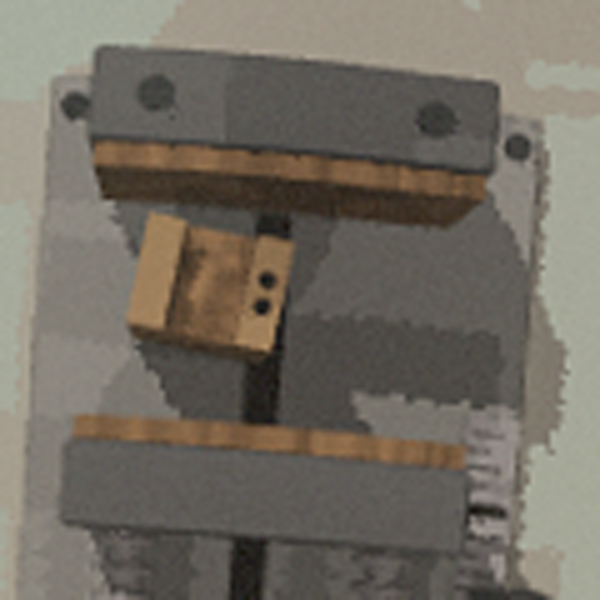

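The crop shows the block top with corners at about (152,212), (293,240), (272,343) and (131,326). The pointer is at (488,510).

```bash
python3 -c "
from h import *
import json
s=json.load(open('s1.json'))
P=[onz('wrist',225+u/5,25+v/5,.067,s) for u,v in [(152,212),(293,240),(272,343),(131,326)]]
P=np.array(P)[:,:2];print(P.round(4),P.mean(0).round(4))
for i in range(4):
  d=P[(i+1)%4]-P[i]; print(np.hypot(*d).round(4),np.arctan2(d[1],d[0]).round(3))
print(onz('wrist',225+488/5,25+510/5,.026,s))
O=np.array([.489,-.036]);ex=np.array([.267,.9637])
print('block in holder x',(P-O)@ex, (P-O)@np.array([-.9637,.267]))
c=P.mean(0); a=-.27
go(c[0],c[1],.14,a)"
```

```text
[[0.4845 0.0719]
 [0.5168 0.0583]
 [0.5065 0.034 ]
 [0.4737 0.045 ]] [0.4954 0.0523]
0.035 -0.401
0.0264 -1.972
0.0346 2.817
0.0291 1.187
[ 0.55981493 -0.0199808   0.026     ]
block in holder x [0.10283783 0.09829227 0.07210161 0.0739679 ] [ 0.03311576 -0.00157481  0.00186879  0.03640305]
d [0.1143 0.0112 0.1287] r [-0.0007  0.      0.0634] a -0.27
```

```bash
python3 -c "
from h import *
go(.4954,.0523,.13,-.375)"; python3 -m pendant '[{"dx":0.114,"dy":0.011,"dz":0.06,"rx":0,"ry":0,"rz":0.168,"gripper":1},{"dx":0.114,"dy":0.011,"dz":0.13,"rx":0,"ry":0,"rz":0.168,"gripper":1},{"dx":0.114,"dy":0.011,"dz":0.13,"rx":0,"ry":0,"rz":0.168,"gripper":1},{"dx":0.114,"dy":0.011,"dz":0.13,"rx":0,"ry":0,"rz":0.168,"gripper":1},{"dx":0.114,"dy":0.011,"dz":0.13,"rx":0,"ry":0,"rz":0.168,"gripper":1}]'; python3 -c "
from h import *
go(.4954,.0523,.036,-.375)
s,w=save('wrist','w2.png')
cv2.imwrite('pics/w2b.png',cv2.resize(w[100:340,100:420],None,fx=2.4,fy=2.4,interpolation=cv2.INTER_CUBIC))"
```

```text
d [0.1143 0.0112 0.1387] r [-7.000e-04  1.000e-04  1.684e-01] a -0.375
t: 2.45
tcp_pos: [0.4963, 0.0514, 0.1402]
ee_rot: [2.595, 1.769, 0.002]
ft_force: [0.8, 0.3, 0.5]
gripper_width: 0.997
finger_force: 0.0
d [ 0.0005 -0.0013  0.1042] r [ 0.0015 -0.0004  0.0005] a -0.375
```

View pics/w2b.png

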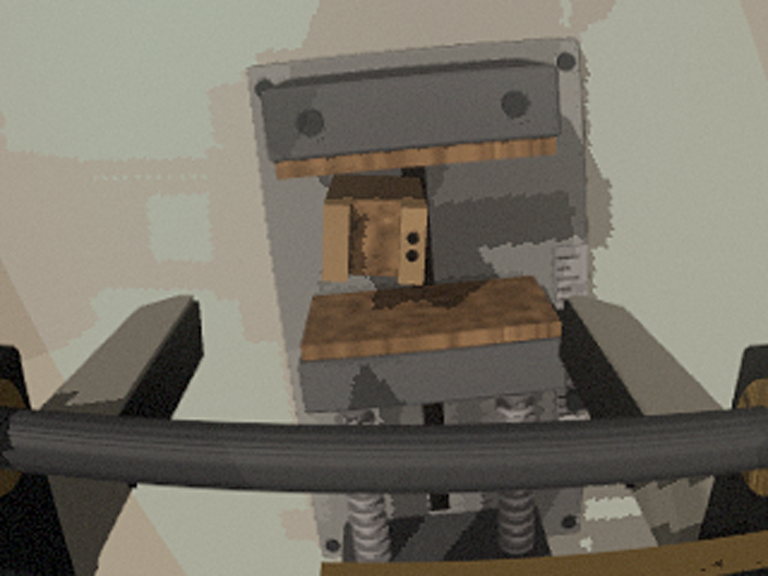

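The block top has corners at (324,203), (428,207), (424,284) and (325,281), nearly square to the view. I'll re-measure from here.

```bash
python3 -c "
from h import *
s=get_state()
P=np.array([onz('wrist',100+u/2.4,100+v/2.4,.067,s) for u,v in [(324,202),(428,206),(425,285),(325,281)]])[:,:2];c=P.mean(0);print(P.round(4),c.round(4))
for i in range(4):
  d=P[(i+1)%4]-P[i]; print(np.hypot(*d).round(4),np.arctan2(d[1],d[0]).round(3))
E=np.array([onz('wrist',100+u/2.4,100+v/2.4,.012,s) for u,v in [(250,68),(580,40),(590,300)]])[:,:2];d=E[1]-E[0];print(E,np.arctan2(d[1],d[0]),np.hypot(*d))
go(c[0],c[1],.036,-.36)"
```

```text
[[0.4846 0.0725]
 [0.5176 0.058 ]
 [0.5064 0.0311]
 [0.4737 0.0456]] [0.4956 0.0518]
0.0361 -0.416
0.0291 -1.964
0.0358 2.723
0.029 1.186
[[ 0.46885561  0.12631322]
 [ 0.60183428  0.08777665]
 [ 0.57047004 -0.02452954]] -0.2820683821472783 0.13844997211916643
d [ 1.000e-04 -1.500e-03  1.046e-01] r [ 0.0025 -0.0008 -0.0152] a -0.36
```

```bash
python3 -m pendant '[{"dx":0,"dy":-0.0015,"dz":0.05,"rx":0,"ry":0,"rz":0.025,"gripper":0.8},{"dx":0,"dy":-0.0015,"dz":0.09,"rx":0,"ry":0,"rz":0.025,"gripper":0.7},{"dx":0,"dy":-0.0015,"dz":0.104,"rx":0,"ry":0,"rz":0.025,"gripper":0.6},{"dx":0,"dy":-0.0015,"dz":0.104,"rx":0,"ry":0,"rz":0.025,"gripper":0.5},{"dx":0,"dy":-0.0015,"dz":0.104,"rx":0,"ry":0,"rz":0.025,"gripper":0.3},{"dx":0,"dy":-0.0015,"dz":0.104,"rx":0,"ry":0,"rz":0.025,"gripper":0.3},{"dx":0,"dy":-0.0015,"dz":0.104,"rx":0,"ry":0,"rz":0.025,"gripper":0.3},{"dx":0,"dy":-0.0015,"dz":0.104,"rx":0,"ry":0,"rz":0.025,"gripper":0.3}]' 20
```

```text
t: 3.5
tcp_pos: [0.4955, 0.0522, 0.0359]
ee_rot: [2.618, 1.735, 0.002]
ft_force: [-1.2, -0.3, 8.6]
gripper_width: 0.382
finger_force: 20.0
```

```bash
python3 -m pendant '[{"dx":0,"dy":0,"dz":-0.04,"rx":0,"ry":0,"rz":0,"gripper":0.3},{"dx":0,"dy":0,"dz":-0.1,"rx":0,"ry":0,"rz":0,"gripper":0.3},{"dx":0,"dy":0,"dz":-0.16,"rx":0,"ry":0,"rz":0,"gripper":0.3},{"dx":0,"dy":0,"dz":-0.18,"rx":0,"ry":0,"rz":0,"gripper":0.3}]' 20;  python3 -c "
from h import *
go(.59,.30,.22,1.29)"
```

```text
t: 4.0
tcp_pos: [0.4959, 0.0523, 0.2189]
ee_rot: [2.616, 1.734, 0.008]
ft_force: [-0.4, 1.3, -1.8]
gripper_width: 0.383
finger_force: 20.0
d [ 0.2648 -0.0098 -0.0005] r [ 0.0061  0.0028 -1.6899] a 1.29
```

```bash
python3 -m pendant '[{"dx":0.06,"dy":0,"dz":0,"rx":0,"ry":0,"rz":-0.18,"gripper":0.3},{"dx":0.12,"dy":0,"dz":0,"rx":0,"ry":0,"rz":-0.36,"gripper":0.3},{"dx":0.18,"dy":-0.01,"dz":0,"rx":0,"ry":0,"rz":-0.54,"gripper":0.3},{"dx":0.22,"dy":-0.01,"dz":0,"rx":0,"ry":0,"rz":-0.72,"gripper":0.3},{"dx":0.265,"dy":-0.01,"dz":0,"rx":0,"ry":0,"rz":-0.9,"gripper":0.3},{"dx":0.265,"dy":-0.01,"dz":0,"rx":0,"ry":0,"rz":-1.08,"gripper":0.3},{"dx":0.265,"dy":-0.01,"dz":0,"rx":0,"ry":0,"rz":-1.26,"gripper":0.3},{"dx":0.265,"dy":-0.01,"dz":0,"rx":0,"ry":0,"rz":-1.44,"gripper":0.3}]' 20; python3 -m pendant '[{"dx":0,"dy":0,"dz":0,"rx":0,"ry":0,"rz":-0.18,"gripper":0.3},{"dx":0,"dy":0,"dz":0,"rx":0,"ry":0,"rz":-0.25,"gripper":0.3},{"dx":0,"dy":0,"dz":0,"rx":0,"ry":0,"rz":-0.25,"gripper":0.3},{"dx":0,"dy":0,"dz":0,"rx":0,"ry":0,"rz":-0.25,"gripper":0.3}]' 20;  python3 -c "
from h import *
go(.59,.30,.22,1.29)
s,w=save('wrist','w3.png')
cv2.imwrite('pics/w3b.png',cv2.resize(w,None,fx=1.56,fy=1.56,interpolation=cv2.INTER_CUBIC))"
```

```text
t: 5.0
tcp_pos: [0.5886, 0.3003, 0.2151]
ee_rot: [0.815, 3.034, 0.0]
ft_force: [-0.3, 0.2, -0.8]
gripper_width: 0.387
finger_force: 20.0
t: 5.5
tcp_pos: [0.5887, 0.3002, 0.215]
ee_rot: [0.442, 3.11, 0.0]
ft_force: [0.1, -0.9, -0.3]
gripper_width: 0.389
finger_force: 20.0
d [-0.0013  0.0002 -0.005 ] r [ 0.0001  0.0001 -0.0016] a 1.29
```

View pics/w3b.png

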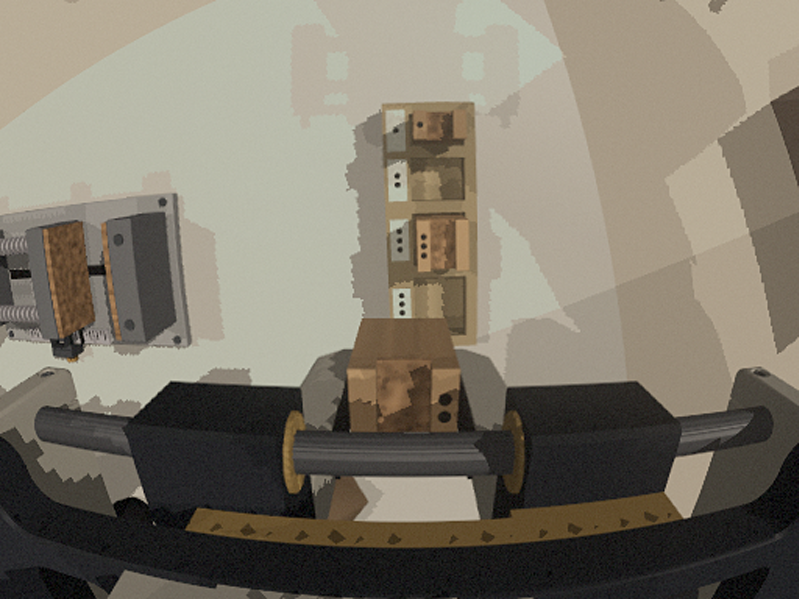

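The block is held square. The two-dot pocket is empty, with rim corners at (411,158), (465,158), (466,200) and (411,201). The rack's outer corners are at (384,103), (474,102) and (477,343).

```bash
python3 -c "
from h import *
s=get_state()
f=lambda L,z:np.array([onz('wrist',u/1.56,v/1.56,z,s) for u,v in L])[:,:2]
P=f([(411,158),(465,158),(466,200),(411,201)],.028);c=P.mean(0);print(P.round(4),c.round(4))
for i in range(4):
  d=P[(i+1)%4]-P[i]; print(np.hypot(*d).round(4),np.arctan2(d[1],d[0]).round(3))
Q=f([(384,103),(474,102),(477,343)],.028);d=Q[2]-Q[1];print(Q.round(4),np.hypot(*d),np.arctan2(d[1],d[0]),np.hypot(*(Q[1]-Q[0])))
th=np.arctan2(d[1],d[0]);e=np.array([np.cos(th),np.sin(th)]);n=np.array([-e[1],e[0]])
print('slot from outer', Q[1]+e*.0595-n*.035, Q[:2].mean(0)+e*.0595)
B=f([(360,318),(455,318)],.215+.019-.055+.012);d=B[1]-B[0];print('blk low edge',B,np.arctan2(d[1],d[0]),np.hypot(*d))
go(c[0],c[1],.1,th+np.pi/2)"
```

```text
[[0.5056 0.3303]
 [0.5163 0.3697]
 [0.5476 0.3618]
 [0.5371 0.3213]] [0.5266 0.3458]
0.0408 1.304
0.0322 -0.246
0.0419 -1.824
0.0328 2.861
[[0.4592 0.3227]
 [0.4762 0.3883]
 [0.6618 0.3419]] 0.19126471505173842 -0.24538048676334043 0.06778088299705741
slot from outer [0.52545496 0.33993331] [0.52543244 0.34108416]
blk low edge [[0.57031528 0.28598411]
 [0.58173055 0.32530296]] 1.2882386442189437 0.04094240476068141
d [0.0723 0.0265 0.1149] r [ 0.0001  0.0001 -0.0367] a 1.3254
```

```bash
python3 -c "
from h import *
go(.589,.328,.13,1.31)"; python3 -m pendant '[{"dx":0.008,"dy":0.027,"dz":0.05,"rx":0,"ry":0,"rz":-0.02,"gripper":0.3},{"dx":0.008,"dy":0.027,"dz":0.085,"rx":0,"ry":0,"rz":-0.02,"gripper":0.3},{"dx":0.008,"dy":0.027,"dz":0.085,"rx":0,"ry":0,"rz":-0.02,"gripper":0.3},{"dx":0.008,"dy":0.027,"dz":0.085,"rx":0,"ry":0,"rz":-0.02,"gripper":0.3}]' 20;  python3 -c "
from h import *
s,w=save('wrist','w4.png')
cv2.imwrite('pics/w4b.png',cv2.resize(w[20:260,130:400],None,fx=2.5,fy=2.5,interpolation=cv2.INTER_CUBIC))"
```

```text
d [0.0075 0.0268 0.0849] r [ 0.0001  0.0001 -0.0213] a 1.31
t: 6.05
tcp_pos: [0.5894, 0.3285, 0.1316]
ee_rot: [0.409, 3.113, 0.002]
ft_force: [-0.2, 1.1, 0.1]
gripper_width: 0.383
finger_force: 20.0
```

View pics/w4b.png

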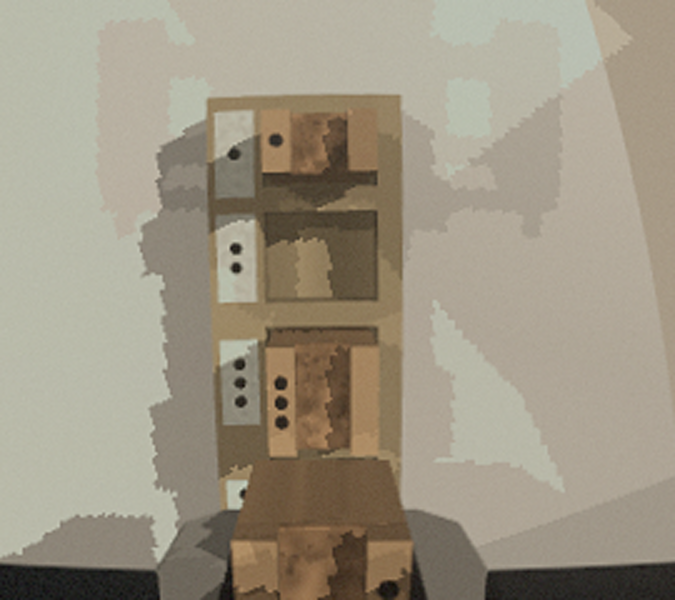

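The two-dot pocket rim has corners at (265,211), (378,210), (377,299) and (265,300). The held block's lower front edge runs from (256,460) to (390,458).

```bash
python3 -c "
from h import *
s=get_state();M=R.from_rotvec(s['ee_rot']).as_matrix();t=s['tcp_pos']
f=lambda L,z:np.array([onz('wrist',130+u/2.5,20+v/2.5,z,s) for u,v in L])
P=f([(265,211),(378,210),(377,299),(265,300)],.028);c=P.mean(0);print(P.round(4),c.round(4))
for i in range(4):
  d=P[(i+1)%4]-P[i]; print(np.hypot(*d[:2]).round(4),np.arctan2(d[1],d[0]).round(3))
print('pocket in tool',((P.mean(0)-t)@M).round(4))
B=f([(256,460),(390,458)],t[2]-.024);print('edge in tool',((B-t)@M).round(4),np.hypot(*(B[1]-B[0])[:2]))
go(c[0],c[1],.1,1.31)"
```

```text
[[0.5054 0.3303 0.028 ]
 [0.5155 0.3695 0.028 ]
 [0.5469 0.361  0.028 ]
 [0.5367 0.3216 0.028 ]] [0.5261 0.3456 0.028 ]
0.0405 1.318
0.0325 -0.264
0.0407 -1.824
0.0325 2.872
pocket in tool [ 6.590e-02 -1.000e-04  1.038e-01]
edge in tool [[ 0.0136 -0.0177  0.0239]
 [ 0.0141  0.0183  0.024 ]] 0.03600778722507745
d [0.0657 0.0001 0.0318] r [ 0.0019  0.0023 -0.0007] a 1.31
```

```bash
python3 -m pendant '[{"dx":0.04,"dy":0,"dz":0,"rx":0,"ry":0,"rz":0,"gripper":0.3},{"dx":0.0658,"dy":-0.0004,"dz":0,"rx":0,"ry":0,"rz":0,"gripper":0.3},{"dx":0.0658,"dy":-0.0004,"dz":0.03,"rx":0,"ry":0,"rz":0,"gripper":0.3},{"dx":0.0658,"dy":-0.0004,"dz":0.066,"rx":0,"ry":0,"rz":0,"gripper":0.3},{"dx":0.0658,"dy":-0.0004,"dz":0.068,"rx":0,"ry":0,"rz":0,"gripper":0.3},{"dx":0.0658,"dy":-0.0004,"dz":0.068,"rx":0,"ry":0,"rz":0,"gripper":0.3}]' 20; python3 -c "
from h import *
go(.5261,.3456,.032,1.31)"
```

```text
t: 6.85
tcp_pos: [0.5259, 0.3453, 0.0637]
ee_rot: [0.409, 3.113, 0.002]
ft_force: [0.4, -0.3, -0.2]
gripper_width: 0.386
finger_force: 20.0
d [-0.0001  0.0003  0.0317] r [ 0.0017  0.0017 -0.0003] a 1.31
```

```bash
python3 -m pendant '[{"dx":0,"dy":0,"dz":0.008,"rx":0,"ry":0,"rz":0,"gripper":0.3},{"dx":0,"dy":0,"dz":0.014,"rx":0,"ry":0,"rz":0,"gripper":0.3},{"dx":0,"dy":0,"dz":0.02,"rx":0,"ry":0,"rz":0,"gripper":0.3},{"dx":0,"dy":0,"dz":0.025,"rx":0,"ry":0,"rz":0,"gripper":0.3}]' 20;python3 -m pendant '[{"dx":0,"dy":0,"dz":0.003,"rx":0,"ry":0,"rz":0,"gripper":0.3},{"dx":0,"dy":0,"dz":0.006,"rx":0,"ry":0,"rz":0,"gripper":0.3},{"dx":0,"dy":0,"dz":0.006,"rx":0,"ry":0,"rz":0,"gripper":0.3}]' 20
```

```text
t: 7.35
tcp_pos: [0.5248, 0.3449, 0.0363]
ee_rot: [-0.409, -3.115, 0.0]
ft_force: [-1.1, -0.6, 0.1]
gripper_width: 0.384
finger_force: 20.0
t: 7.72
tcp_pos: [0.5251, 0.3449, 0.0317]
ee_rot: [0.408, 3.115, -0.0]
ft_force: [-1.8, -2.6, 9.2]
gripper_width: 0.387
finger_force: 20.0
```

```bash
python3 -m pendant '[{"dx":0,"dy":0,"dz":0,"rx":0,"ry":0,"rz":0,"gripper":0.6},{"dx":0,"dy":0,"dz":0,"rx":0,"ry":0,"rz":0,"gripper":0.6},{"dx":0,"dy":0,"dz":0,"rx":0,"ry":0,"rz":0,"gripper":0.6},{"dx":0,"dy":0,"dz":-0.03,"rx":0,"ry":0,"rz":0,"gripper":0.6},{"dx":0,"dy":0,"dz":-0.09,"rx":0,"ry":0,"rz":0,"gripper":0.6},{"dx":0,"dy":0,"dz":-0.15,"rx":0,"ry":0,"rz":0,"gripper":0.6},{"dx":0,"dy":0,"dz":-0.17,"rx":0,"ry":0,"rz":0,"gripper":0.6}]' 20; python3 -c "
from h import *
s,w=save('wrist','w5.png')
cv2.imwrite('pics/w5b.png',cv2.resize(w[60:300,130:400],None,fx=2.5,fy=2.5,interpolation=cv2.INTER_CUBIC))
go(.447,-.185,.2,1.30)"
```

```text
t: 8.6
tcp_pos: [0.5259, 0.3456, 0.2049]
ee_rot: [0.408, 3.111, 0.005]
ft_force: [-0.2, -0.2, -0.6]
gripper_width: 0.604
finger_force: 0.0
d [-0.0603 -0.5333  0.0037] r [0.0046 0.0047 0.0101] a 1.3
```

View pics/w5b.png

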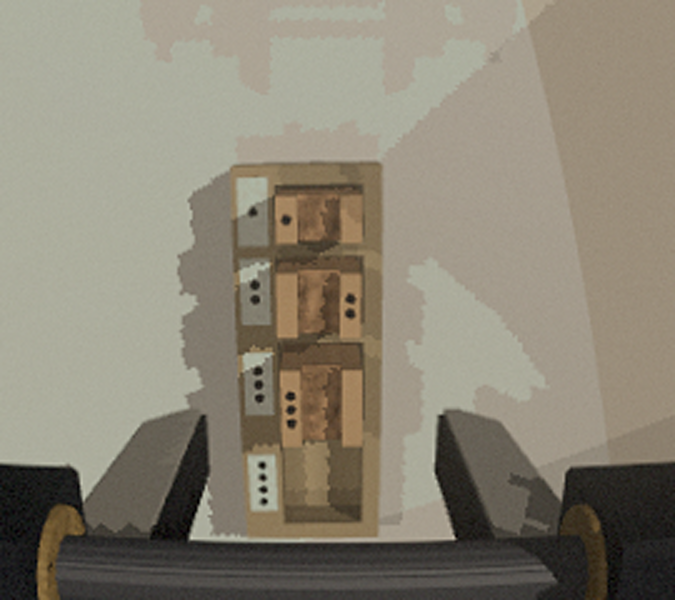

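The block stands upright in the two-dot pocket, with its top level with its neighbours (crop (320,300)). Next comes the bar, with the tool half-turned so the camera is on the rider side.

```bash
python3 -m pendant '[{"dx":0,"dy":-0.06,"dz":0,"rx":0,"ry":0,"rz":0.18,"gripper":0.55},{"dx":-0.01,"dy":-0.12,"dz":0,"rx":0,"ry":0,"rz":0.36,"gripper":0.55},{"dx":-0.02,"dy":-0.18,"dz":0,"rx":0,"ry":0,"rz":0.54,"gripper":0.55},{"dx":-0.03,"dy":-0.24,"dz":0,"rx":0,"ry":0,"rz":0.72,"gripper":0.55},{"dx":-0.04,"dy":-0.3,"dz":0,"rx":0,"ry":0,"rz":0.9,"gripper":0.55},{"dx":-0.05,"dy":-0.36,"dz":0,"rx":0,"ry":0,"rz":1.08,"gripper":0.55},{"dx":-0.05,"dy":-0.42,"dz":0,"rx":0,"ry":0,"rz":1.26,"gripper":0.55},{"dx":-0.06,"dy":-0.47,"dz":0,"rx":0,"ry":0,"rz":1.44,"gripper":0.55}]' 20; python3 -c "
from h import *
go(.447,-.185,.2,1.30-np.pi);print(get_state()['joint_pos'].round(2))"
```

```text
t: 9.65
tcp_pos: [0.4605, -0.1265, 0.2001]
ee_rot: [-2.367, -2.064, 0.001]
ft_force: [1.9, 0.5, -0.5]
gripper_width: 0.552
finger_force: 0.0
d [-0.0598 -0.0054  0.0001] r [-8.000e-04  6.000e-04  1.705e+00] a -1.8416
[-0.37  0.24  1.85 -0.    1.05 -0.23]
```

```bash
python3 -m pendant '[{"dx":-0.02,"dy":-0.005,"dz":0,"rx":0,"ry":0,"rz":0.18,"gripper":0.55},{"dx":-0.06,"dy":-0.005,"dz":0,"rx":0,"ry":0,"rz":0.36,"gripper":0.55},{"dx":-0.06,"dy":-0.005,"dz":0,"rx":0,"ry":0,"rz":0.54,"gripper":0.55},{"dx":-0.06,"dy":-0.005,"dz":0,"rx":0,"ry":0,"rz":0.72,"gripper":0.55},{"dx":-0.06,"dy":-0.005,"dz":0,"rx":0,"ry":0,"rz":0.9,"gripper":0.55},{"dx":-0.06,"dy":-0.005,"dz":0,"rx":0,"ry":0,"rz":1.08,"gripper":0.55},{"dx":-0.06,"dy":-0.005,"dz":0,"rx":0,"ry":0,"rz":1.26,"gripper":0.55},{"dx":-0.06,"dy":-0.005,"dz":0,"rx":0,"ry":0,"rz":1.44,"gripper":0.55}]'; python3 -m pendant '[{"dx":0,"dy":0,"dz":0,"rx":0,"ry":0,"rz":0.18,"gripper":0.55},{"dx":0,"dy":0,"dz":0,"rx":0,"ry":0,"rz":0.265,"gripper":0.55},{"dx":0,"dy":0,"dz":0,"rx":0,"ry":0,"rz":0.265,"gripper":0.55}]'; python3 -c "
from h import *
go(.447,-.185,.026,1.30-np.pi)
# bar centre line from first wide view: bright grey pixels near bar, per column
import json
s=json.load(open('s1.json'));g=cv2.cvtColor(cv2.imread('pics/w1.png'),cv2.COLOR_BGR2GRAY)
for u in (246,256,266,276,286): print(u,g[244:268,u].tolist())
print(get_state()['joint_pos'].round(2))"
```

```text
t: 10.65
tcp_pos: [0.4486, -0.1833, 0.1999]
ee_rot: [-3.141, 0.008, 0.002]
ft_force: [-0.6, 0.2, 0.2]
gripper_width: 0.549
finger_force: 0.0
t: 11.02
tcp_pos: [0.4486, -0.1834, 0.2001]
ee_rot: [-3.114, 0.413, 0.002]
ft_force: [0.2, -0.4, -0.7]
gripper_width: 0.549
finger_force: 0.0
d [-0.001   0.002   0.1741] r [-0.0002  0.001   0.0073] a -1.8416
246 [99, 102, 99, 100, 98, 96, 93, 111, 136, 149, 150, 139, 132, 116, 102, 169, 165, 163, 164, 165, 163, 164, 165, 163]
256 [157, 135, 106, 117, 116, 99, 96, 115, 127, 136, 149, 144, 135, 129, 109, 104, 117, 116, 117, 119, 118, 115, 113, 141]
266 [134, 157, 160, 167, 166, 166, 126, 98, 118, 131, 143, 143, 141, 133, 123, 97, 120, 117, 117, 116, 117, 115, 112, 144]
276 [101, 97, 144, 167, 165, 166, 148, 105, 107, 119, 132, 142, 143, 142, 127, 117, 98, 121, 114, 116, 116, 117, 117, 113]
286 [92, 93, 110, 126, 128, 125, 129, 128, 131, 135, 128, 135, 142, 138, 136, 124, 110, 105, 118, 117, 120, 118, 117, 116]
[-0.48  0.25  1.84 -0.    1.05  1.35]
```

```bash
python3 -m pendant '[{"dx":-0.001,"dy":0.002,"dz":0.06,"rx":0,"ry":0,"rz":0.008,"gripper":0.55},{"dx":-0.001,"dy":0.002,"dz":0.11,"rx":0,"ry":0,"rz":0.008,"gripper":0.55},{"dx":-0.001,"dy":0.002,"dz":0.14,"rx":0,"ry":0,"rz":0.008,"gripper":0.55},{"dx":-0.001,"dy":0.002,"dz":0.174,"rx":0,"ry":0,"rz":0.008,"gripper":0.55},{"dx":-0.001,"dy":0.002,"dz":0.174,"rx":0,"ry":0,"rz":0.008,"gripper":0.55}]'; python3 -m pendant '[{"dx":0,"dy":0,"dz":0,"rx":0,"ry":0,"rz":0,"gripper":0.3},{"dx":0,"dy":0,"dz":0,"rx":0,"ry":0,"rz":0,"gripper":0.1},{"dx":0,"dy":0,"dz":0,"rx":0,"ry":0,"rz":0,"gripper":0.05},{"dx":0,"dy":0,"dz":0,"rx":0,"ry":0,"rz":0,"gripper":0.05},{"dx":0,"dy":0,"dz":0,"rx":0,"ry":0,"rz":0,"gripper":0.05}]' 10
```

```text
t: 11.65
tcp_pos: [0.446, -0.1844, 0.0249]
ee_rot: [-3.111, 0.423, 0.007]
ft_force: [0.1, 0.7, 0.5]
gripper_width: 0.55
finger_force: 0.0
t: 12.28
tcp_pos: [0.4478, -0.1849, 0.0272]
ee_rot: [-3.112, 0.427, -0.001]
ft_force: [0.5, 5.6, 4.7]
gripper_width: 0.149
finger_force: 10.0
```

```bash
python3 -m pendant '[{"dx":0,"dy":0,"dz":0,"rx":0,"ry":0,"rz":0,"gripper":0.05},{"dx":0,"dy":0,"dz":0,"rx":0,"ry":0,"rz":0,"gripper":0.05},{"dx":0,"dy":0.005,"dz":0,"rx":0,"ry":0,"rz":0,"gripper":0.05},{"dx":0,"dy":0.01,"dz":0,"rx":0,"ry":0,"rz":0,"gripper":0.05},{"dx":0,"dy":0.016,"dz":0,"rx":0,"ry":0,"rz":0,"gripper":0.05},{"dx":0,"dy":0.022,"dz":0,"rx":0,"ry":0,"rz":0,"gripper":0.05},{"dx":0,"dy":0.026,"dz":0,"rx":0,"ry":0,"rz":0,"gripper":0.05},{"dx":0,"dy":0.026,"dz":0,"rx":0,"ry":0,"rz":0,"gripper":0.05}]' 45; python3 -c "
from h import *
s=get_state();M=R.from_rotvec(s['ee_rot']).as_matrix();print(M.round(3),s['tcp_pos'])
s,w=save('wrist','w6.png')
import json
json.dump({k:np.array(s[k]).tolist() for k in('tcp_pos','ee_rot')},open('s6.json','w'))
# where should rider/pointer appear
c=calibration('wrist');T=np.eye(4);T[:3,:3]=M;T[:3,3]=s['tcp_pos'];P=np.linalg.inv(T@np.array(c['tool_from_camera']))
for p in ([.56,-.0594,.021],[.5598,-.020,.026],[.553,-.045,.026]):
  q=P@np.append(p,1);q=q[:3]*[1,-1,-1];th=np.arctan2(np.hypot(q[0],q[1]),q[2]);r=np.hypot(q[0],q[1]);print(c['cx']+c['fx']*th*q[0]/r,c['cy']+c['fy']*th*q[1]/r)
"
```

```text
t: 13.28
tcp_pos: [0.4407, -0.2096, 0.0272]
ee_rot: [-3.111, 0.427, -0.0]
ft_force: [2.9, 9.1, 7.1]
gripper_width: 0.136
finger_force: 45.0
[[ 0.963 -0.269  0.   ]
 [-0.269 -0.963  0.001]
 [ 0.    -0.001 -1.   ]] [ 0.44067703 -0.2095786   0.02719231]
18.872099179739394 130.26934783152427
-12.755259821823529 149.34695392534525
5.994879849870216 146.53333121325178
```

```bash
python3 -c "
from h import *
a=cv2.imread('pics/w1.png')[110:185,305:350];b=cv2.imread('pics/w6.png')[95:170,0:55]
a=cv2.resize(a,None,fx=8,fy=8,interpolation=cv2.INTER_CUBIC);b=cv2.resize(b,None,fx=8,fy=8,interpolation=cv2.INTER_CUBIC)
cv2.imwrite('pics/m.png',cv2.convertScaleAbs(np.hstack([a,b[:,:436]]),alpha=1.4))"
```

```text
(no output)
```

View pics/m.png

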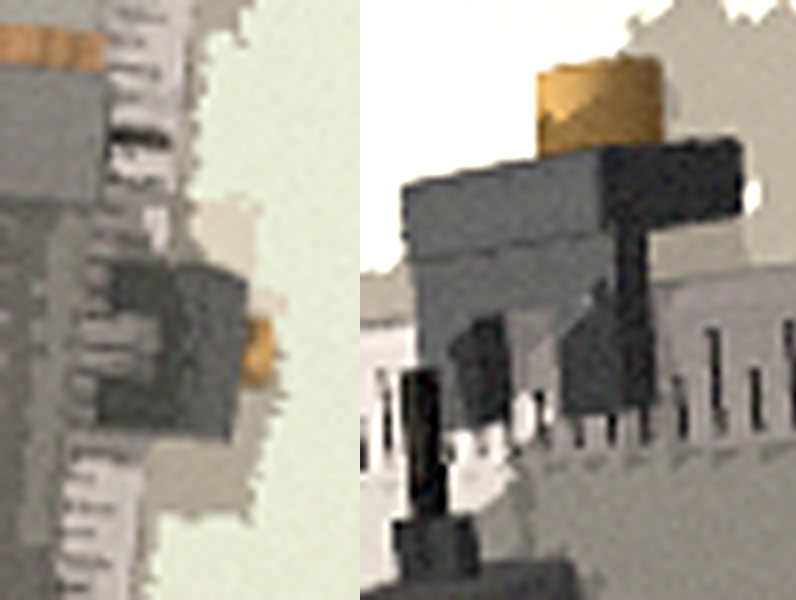

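In the left panel (closed) the pointer is at (140,138) and the notch centre at (130,342), between prongs at y≈285 and 398. In the right panel (pulled 26 mm) the pointer tip is at (421,372) and the prong bottoms are at about x 480 and 600, so some travel remains.

```bash
python3 -c "
from h import *
import json
s1=json.load(open('s1.json'));s6=json.load(open('s6.json'))
s6={k:np.array(v) for k,v in s6.items()}
ex=np.array([.268,.9634]);O=np.array([.489,-.036])
f=lambda p:(((p[:2]-O)@ex*1e3).round(1),((p[:2]-O)@[-ex[1],ex[0]]*1e3).round(1))
L=lambda u,v,z:f(onz('wrist',305+u/8,110+v/8,z,s1))
Rr=lambda u,v,z:f(onz('wrist',(u-360)/8,95+v/8,z,s6))
print('closed pointer',L(140,138,.026),'tip',L(172,138,.026))
for z in(.014,.021): print('w1 z',z,'notch',L(130,342,z),'prong up top/bot edges',L(130,262,z),L(130,315,z),'low',L(130,375,z),L(130,425,z),'body',L(210,268,z),L(205,438,z),'screw',L(258,350,z))
print('w6 pointer tip',Rr(421,372,.026))
for z in (.012,.015,.021): print(z,'prong bottoms',Rr(455,430,z),Rr(510,420,z),Rr(562,412,z),Rr(615,412,z),Rr(655,405,z))
print('tops',[Rr(u,v,.021) for u,v in((404,185),(604,150),(742,140),(742,210),(412,255),(615,232))],'screw',Rr(600,100,.021))
"
```

```text
closed pointer (np.float64(34.4), np.float64(-63.6)) tip (np.float64(35.0), np.float64(-69.3))
w1 z 0.014 notch (np.float64(-2.8), np.float64(-67.9)) prong up top/bot edges (np.float64(11.7), np.float64(-66.5)) (np.float64(2.1), np.float64(-67.4)) low (np.float64(-8.8), np.float64(-68.6)) (np.float64(-17.9), np.float64(-69.5)) body (np.float64(11.9), np.float64(-81.4)) (np.float64(-19.2), np.float64(-83.9)) screw (np.float64(-2.2), np.float64(-92.1))
w1 z 0.021 notch (np.float64(-2.0), np.float64(-66.4)) prong up top/bot edges (np.float64(12.2), np.float64(-65.0)) (np.float64(2.8), np.float64(-65.9)) low (np.float64(-7.9), np.float64(-67.0)) (np.float64(-16.9), np.float64(-67.9)) body (np.float64(12.5), np.float64(-79.6)) (np.float64(-18.1), np.float64(-82.0)) screw (np.float64(-1.4), np.float64(-90.1))
w6 pointer tip (np.float64(5.8), np.float64(-67.7))
0.012 prong bottoms (np.float64(16.7), np.float64(-60.9)) (np.float64(7.7), np.float64(-61.3)) (np.float64(-0.3), np.float64(-61.4)) (np.float64(-8.1), np.float64(-60.9)) (np.float64(-13.8), np.float64(-61.1))
0.015 prong bottoms (np.float64(13.5), np.float64(-61.1)) (np.float64(4.6), np.float64(-61.4)) (np.float64(-3.3), np.float64(-61.6)) (np.float64(-10.9), np.float64(-61.1)) (np.float64(-16.6), np.float64(-61.3))
0.021 prong bottoms (np.float64(6.9), np.float64(-61.5)) (np.float64(-1.6), np.float64(-61.8)) (np.float64(-9.3), np.float64(-62.0)) (np.float64(-16.7), np.float64(-61.5)) (np.float64(-22.1), np.float64(-61.7))
tops [(np.float64(11.9), np.float64(-85.7)), (np.float64(-17.7), np.float64(-85.3)), (np.float64(-35.5), np.float64(-84.0)), (np.float64(-35.0), np.float64(-77.9)), (np.float64(11.3), np.float64(-78.9)), (np.float64(-18.6), np.float64(-77.7))] screw (np.float64(-17.5), np.float64(-89.9))
```

Both views put the remaining pull at 9–11.5 mm (about 10.5).

```bash
python3 -m pendant '[{"dx":0,"dy":0.004,"dz":0,"rx":0,"ry":0,"rz":0,"gripper":0.05},{"dx":0,"dy":0.008,"dz":0,"rx":0,"ry":0,"rz":0,"gripper":0.05},{"dx":0,"dy":0.0105,"dz":0,"rx":0,"ry":0,"rz":0,"gripper":0.05},{"dx":0,"dy":0.0105,"dz":0,"rx":0,"ry":0,"rz":0,"gripper":0.05},{"dx":0,"dy":0.0105,"dz":0,"rx":0,"ry":0,"rz":0,"gripper":0.05}]' 45; python3 -c "
from h import *
import json
def ana(im,s,tag):
    g=cv2.cvtColor(im,cv2.COLOR_BGR2GRAY)
    print(tag,s['tcp_pos'])
    for r in range(130,166,2): print(r,g[r,0:44].tolist())
s0=json.load(open('s6.json'));
s,w=save('wrist','w7.png');ana(w,s,'w7')
json.dump({k:np.array(s[k]).tolist() for k in('tcp_pos','ee_rot')},open('s7.json','w'))"
```

```text
t: 13.95
tcp_pos: [0.4379, -0.2193, 0.0272]
ee_rot: [-3.111, 0.427, -0.0]
ft_force: [2.9, 9.7, 7.3]
gripper_width: 0.135
finger_force: 45.0
w7 [ 0.43788632 -0.21932714  0.02719539]
130 [69, 71, 70, 69, 75, 68, 66, 73, 74, 73, 71, 70, 69, 72, 71, 71, 69, 70, 69, 66, 70, 69, 74, 30, 31, 29, 24, 106, 107, 103, 103, 111, 105, 102, 95, 91, 84, 88, 93, 93, 88, 98, 94, 94]
132 [66, 68, 72, 69, 72, 73, 72, 73, 70, 71, 74, 69, 71, 70, 69, 72, 71, 71, 69, 72, 76, 71, 72, 25, 24, 33, 20, 68, 86, 84, 98, 99, 104, 107, 104, 104, 105, 104, 110, 103, 106, 109, 105, 107]
134 [75, 74, 70, 69, 68, 72, 70, 70, 69, 67, 67, 71, 68, 69, 71, 73, 75, 72, 78, 72, 70, 77, 75, 35, 28, 25, 26, 57, 90, 104, 101, 109, 100, 99, 104, 102, 101, 102, 99, 94, 98, 99, 99, 103]
136 [87, 74, 68, 72, 74, 70, 27, 22, 26, 26, 80, 90, 88, 84, 85, 89, 67, 72, 67, 65, 71, 74, 74, 44, 39, 32, 25, 45, 83, 101, 99, 101, 103, 103, 85, 101, 104, 101, 99, 103, 99, 100, 104, 55]
138 [69, 72, 70, 65, 75, 67, 28, 31, 33, 23, 45, 89, 84, 81, 84, 90, 43, 70, 72, 73, 71, 71, 70, 54, 25, 25, 28, 39, 89, 83, 101, 102, 103, 103, 48, 70, 106,
[... 1855 characters left out ...]
145, 92, 99, 94, 98, 85, 86, 100, 96, 95, 97, 99, 94, 98, 100, 97, 99, 95, 94, 99, 95, 99, 99, 99, 100, 99, 98, 97, 98, 96]
160 [157, 157, 156, 167, 23, 36, 28, 18, 10, 44, 44, 39, 25, 25, 73, 101, 100, 97, 97, 100, 79, 89, 98, 98, 97, 99, 100, 97, 100, 96, 99, 100, 97, 99, 96, 94, 96, 98, 101, 97, 97, 102, 97, 99]
162 [156, 158, 160, 168, 28, 38, 40, 21, 27, 38, 40, 39, 23, 28, 20, 104, 101, 100, 101, 81, 82, 78, 97, 99, 98, 99, 97, 97, 98, 99, 99, 96, 96, 98, 99, 99, 103, 97, 97, 97, 98, 96, 97, 97]
164 [157, 159, 158, 162, 93, 33, 37, 8, 31, 29, 43, 47, 34, 28, 23, 105, 103, 102, 104, 85, 77, 77, 75, 84, 79, 94, 100, 99, 100, 95, 100, 100, 97, 99, 99, 97, 94, 98, 99, 97, 98, 97, 101, 100]
```

```bash
python3 -c "
from h import *
import json
ex=np.array([.268,.9634]);O=np.array([.489,-.036])
for n,u,v in(('s6',6.9,142),('s7',6.8,142.5),('s7',6.2,148)):
  s={k:np.array(q) for k,q in json.load(open(n+'.json')).items()}
  print(n,[(((onz('wrist',u,v,z,s)[:2]-O)@ex)*1e3).round(1) for z in(.025,.026,.027)])
g=cv2.cvtColor(cv2.imread('pics/w7.png'),cv2.COLOR_BGR2GRAY)
for r in (114,116,118,120,122,124): print(r,g[r,0:44].tolist())
print([np.round((onz('wrist',u,v,.021,s)[:2]-O)@ex*1e3,1) for u,v in((21,114.5),(21.5,119),(22,123))])
"
```

```text
s6 [np.float64(7.9), np.float64(6.8), np.float64(5.7)]
s7 [np.float64(-2.0), np.float64(-3.1), np.float64(-4.2)]
s7 [np.float64(-0.5), np.float64(-1.7), np.float64(-2.8)]
114 [200, 200, 198, 200, 201, 198, 200, 200, 198, 200, 200, 198, 204, 212, 74, 86, 89, 85, 79, 77, 75, 59, 67, 54, 57, 41, 43, 35, 39, 49, 23, 26, 45, 24, 20, 28, 26, 22, 48, 134, 132, 129, 128, 128]
116 [199, 200, 199, 205, 203, 203, 205, 208, 208, 208, 187, 157, 102, 79, 55, 55, 55, 65, 69, 65, 53, 23, 29, 32, 29, 29, 29, 26, 35, 25, 34, 26, 26, 28, 26, 29, 24, 34, 33, 137, 130, 129, 128, 128]
118 [202, 172, 118, 34, 40, 62, 53, 61, 67, 65, 70, 73, 70, 71, 63, 69, 70, 72, 70, 75, 60, 32, 31, 25, 25, 30, 24, 25, 29, 28, 29, 32, 27, 27, 26, 29, 26, 37, 42, 133, 130, 129, 128, 126]
120 [70, 70, 72, 68, 72, 74, 74, 70, 72, 70, 70, 69, 71, 64, 70, 72, 72, 73, 71, 73, 61, 35, 30, 29, 31, 37, 37, 30, 27, 30, 29, 19, 28, 28, 27, 35, 36, 25, 14, 198, 199, 124, 127, 127]
122 [75, 71, 72, 73, 72, 67, 71, 74, 74, 73, 74, 73, 70, 75, 79, 71, 70, 74, 72, 72, 60, 39, 25, 25, 30, 24, 31, 30, 30, 25, 24, 30, 33, 30, 27, 23, 21, 23, 36, 217, 125, 128, 131, 130]
124 [73, 73, 74, 76, 71, 71, 74, 68, 72, 70, 74, 68, 73, 72, 68, 70, 71, 75, 72, 75, 66, 37, 38, 27, 32, 32, 29, 29, 39, 55, 62, 69, 79, 93, 100, 107, 114, 108, 123, 129, 127, 130, 127, 130]
[np.float64(-17.2), np.float64(-17.5), np.float64(-17.8)]
```

```bash
python3 -m pendant '[{"dx":0,"dy":0.0007,"dz":0,"rx":0,"ry":0,"rz":0,"gripper":0.05},{"dx":0,"dy":0.0007,"dz":0,"rx":0,"ry":0,"rz":0,"gripper":0.05},{"dx":0,"dy":0.0007,"dz":0,"rx":0,"ry":0,"rz":0,"gripper":0.05},{"dx":0,"dy":0.0007,"dz":0,"rx":0,"ry":0,"rz":0,"gripper":0.05}]' 45; python3 -c "
from cell import sign_off; print(sign_off())"
```

```text
t: 14.5
tcp_pos: [0.4377, -0.2199, 0.0272]
ee_rot: [-3.111, 0.427, -0.0]
ft_force: [3.3, 10.3, 6.4]
gripper_width: 0.137
finger_force: 45.0
the job is handed in; nothing more can be done
None
```

The two-dot block is back in its own pocket, upright and fully down. The gripper is holding the bar about 36.5 mm out, with the pointer in the notch to within about 1.5 mm by measurement; the final 0.7 mm nudge was not re-measured, and the job was handed in at 14.5 s.

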